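# Proof-load a bonded carbon strut on the bench pull tester

## Task

Take the 130 mm carbon strut with the brass hexagonal ends out of the grey parts bin and lay it into the two forks of the blue pull tester, its ends outside the forks. Let go of it, then draw the tester out by its red bar until the gauge's red needle stands level with the green set flag (not more than a centimetre past it at any time), and keep it there: finish while still holding the bar, with the strut under load. Leave the flag as it is set, and the other parts in the bin and the other things on the bench where they are.

Things in the scene. Friction and masses are not known exactly. Their poses are not given: they have to be found in the camera images.
- strut: The part to test: black carbon tube 10 mm thick with a brass hexagonal fitting on each end (20 mm across flats, 10 mm long); 130 mm long in all, 110 mm between the fittings' inner shoulders; 60 g. Origin: its middle, on the tube's axis; x along the tube (ends alike). It starts in the bin lying on flats, roughly along the bin's x, axis 10 mm above the bin's floor. Grip the tube at its middle.
- bin: Grey open parts bin, fixed, 250 (x) by 300 (y) mm outside, 45 high, walls and floor 4. Origin on the bench surface, on its centre line, 70 mm to +x of its centre. The long parts lie side by side along x about 70 mm apart, in any order, in the part nearer the robot; the small parts lie near the far wall.
- tester: Bench pull tester, fixed: grey base 400 x 90 mm, 12 thick, with a rail for the puller slide (robot end, -x, red bar) and the gauge slide (+x); blue gauge housing 118 x 70 mm at the +x end, top 78 mm above the bench. Its x axis is the pull line; pull towards -x (roughly to the robot). Origin on the bench surface under the seat. It may stand left or right of the bin.
- seat (a point): Middle of the strut's seat, 55 mm above the bench: a strut laid in the forks has its middle here, axis along the tester's x, end fittings outside the forks. Forks at rest: outer faces 96 mm, inner faces 84 mm apart, so the strut has 7 mm of play either way along x. Between the forks nothing is higher than 40 mm above the bench.
- puller_fork (a point): Slot of the fork on the puller slide: mid thickness, at the seated tube's axis, 45 mm to -x of the seat at rest; moves with the puller. Both forks are upright plates 6 mm thick, 50 mm wide, with a U slot open upwards: 13 mm wide, widening above 61 mm to 27 mm at the top (73 mm above the bench).
- gauge_fork (a point): Slot of the fork on the gauge slide (same shape as the puller's): mid thickness, at the seated tube's axis, 45 mm to +x of the seat at rest; moves with the gauge slide.
- puller: Puller slide with its fork and red bar; it slides up to 70 mm along the tester's -x. A return spring takes it home: about 2.2 N at home and 3 N at full travel. Origin with the tester's when home; x, y, z as the tester's.
- pull_bar (a point): Middle of the puller's red bar: round, 12 mm thick, across the pull line (along the tester's y), 62 mm free between its side arms, axis 55 mm above the bench, 135 mm to -x of the seat at rest. Behind it is a gap 29 mm deep, then the slide block, only 34 mm high between the arms: fingers can straddle the bar from above. Below it only the base and rail, 22 mm high.
- gauge: Gauge slide with its fork and red needle. Moves along the tester's -x only when the strut pulls it, 0 to 45 mm, against a spring (4 N preload, 250 N/m: 8.5 to 13 N at the flag). Pulling the bar first takes up the strut's play (14 mm), then the gauge follows the bar one to one. Origin with the tester's when at zero; axes as the tester's.
- needle (a point): The red needle, a short bar across the black slot in the white dial plate on top of the gauge; moves with the gauge slide towards the tester's -x. 82 mm above the bench.
- flag (a point): The mark: the point in the needle's slot level with the blade of the green set flag (a green clip on a track beside the slot, on the tester's +y side; leave it as set). 18 to 36 mm to -x of the needle at rest. Axes as the tester's: the needle is at the mark when its offset along x is zero.
- short_strut: Another part in the bin: a black strut only 92 mm long with blue ends; origin in its middle.
- hex_spacer: Another part in the bin: a plain brass hexagonal bar, 14 mm across flats, 110 mm long; origin in its middle.
- square_bar: Another part in the bin: an aluminium bar, 12 x 12 x 125 mm; origin in its middle.
- motor: Small dark round motor in the bin, 28 mm in diameter, 30 mm high with its shaft; origin under its centre.
- collar: Aluminium shaft collar in the bin, 26 mm in diameter, 12 mm high; origin under its centre.
- screwdriver: Screwdriver lying on the bench.
- magnet: Small red round magnet in the bin, 22 mm in diameter, 10 mm high; origin under its centre.
- solder_reel: Orange solder reel standing on the bench, 60 mm in diameter, 46 mm high.
Not all that is in view belongs to the job. Leave any pink or turquoise look-alike of the strut alone.

How it is judged:
By the outcome, as a careful person would: the job done as asked, in the order asked, and still so for the second after the job is handed in, while the arm keeps its last pose, push and grip.
It also fails if it takes over 58 s, if anything falls off the work surface, if the arm or the gripper's body presses on something with over 40 N, if the wrist force passes 120 N, or if a joint passes its speed limit or range.

## Robot

A 7-joint arm with a two-finger parallel gripper is mounted at the origin on the work surface. World frame = base frame: x ahead of the robot, y to its left, z up, the work surface at z = 0. Lengths are in m, angles in rad, forces in N, time in s.
With the tool pointing down it reaches from about 0.4 to 0.875 m from the base axis. Payload 19.3 kg.
Tool frame: the origin (TCP) lies midway between the tips of the shut fingers; the grasp point (between the pads) lies bot.tcp_to_grasp behind it (bot.tcp_to_grasp is the distance from the TCP to the grasp point, in m); z points along the fingers, y is the line along which they close (so a half turn about z gives the same grasp; the last joint's range is limited). The gripper opens to 85 mm and grips with 20 to 120 N. Pads are 22 mm wide; open, the fingers measure 114 mm over their backs; the gripper's body (76 mm by 85 mm) begins 54 mm behind the grasp point. The pads swing forward as they close: fully open they stand 13 mm farther back than shut.
Start: joints at [1.033, 0.521, -0.036, 1.599, 0.021, 1.021, -0.113], TCP at [0.282, -0.558, 0.231] pointing down, gripper open.
Joint ranges: [-2.91, 2.91], [-0.3, 2.13], [-1.5, 1.42], [0.17, 2.43], [-1.26, 4.41], [0.16, 1.93], [-2.52, 2.52]. Speed limits (rad/s): [1.89, 1.89, 2.39, 2.39, 3.01, 3.01, 3.01].

## Interface

Orientations are given as [roll, pitch, yaw] about the fixed x, y, z axes, in that order (R = Rz(yaw) Ry(pitch) Rx(roll)).
In Python, from workcell import observe, imaging, bot gives the robot as it stands.
- The arm moves only by the tool send_rows, never from a script. Its argument "plan" is text: rows parted by semicolons, each of 7 numbers parted by spaces: the shift along the tool's x, y, z in m, then the turn, a rotation vector about the tool's x, y, z in degrees, then the finger opening in m, from 0 to 0.0854. In form: dx dy dz rx ry rz claw; .... A call has 1 to 10 rows; each row is the pose to reach, as a shift and turn from the pose commanded when the call began, along the tool's axes at that moment; what a row does not reach only later rows make up. A row lasts 1/12 s, in which the tool goes at most 41.7 mm and 7.16 degrees, less where a joint would pass 70% of its speed; a pose out of reach is approached as far as the arm can. A call with a gripper value outside its range is refused whole. The fingers move at their own pace and stop on an object; "grip_force" is the grip in N (left out, the last holds). Time passes only in rows, so rows that repeat a pose let the fingers close. It gives the time, the measured TCP pose, the force, the opening and the grip force at its end, in the units of the state.
- observe(): the state, without advancing time (a new reading comes with each control period).
- imaging.grab_frame(name): name is "scene" or "side" or "wrist"; returns a dict with "color" (480x640x3 uint8, red, green, blue), "fx", "fy", "cx", "cy" (pixels), "eye" and "orientation" of the camera in the world; the wrist camera has in their place "tool_from_camera" (4x4, takes a point from camera to tool coordinates, whose origin is the TCP and whose axes are the flange's). Camera axes: x right, y down, z forward; pixel columns grow to the right and rows downward; lengths in m; the calibration is good to about 2 mm. A picture is of the moment at which its call begins: read the wrist's pose just before it. There is no depth.
- bot.job_done(): hands the job in; it is judged then, once.
The state is a dict: "clock": time; "qpos": joint angles; "qd": joint speeds; "joint_efforts": joint torques, N m; "position": TCP position; "tool_rot": TCP orientation; "force": force on the tool from outside, world axes, zero at the start; "moment": the same for the moment, N m; "grip_width": finger opening in m; "finger_force": force on a finger pad.
Only numpy, scipy, OpenCV 4.12 (cv2) and the standard library are available. Lean on these libraries where they do the work, as an engineer would, in place of code of your own. Each camera call takes 0.05 s, during which the arm holds its last target. There are 200 camera calls.

## Working session

There is one attempt and no reset: what is moved stays moved. The work goes in short steps, Python scripts to look and compute and a tool call to move; the robot and the scene stay as the last step left them, time stands still between calls to the robot, and variables do not carry over. Pictures are saved under pics/ and viewed, at most 10 in all, crops included, and the job is handed in when it is done.

Besides the shell and the picture viewer there is one more tool, called after "Emit:" as name(argument=value, ...), one argument or row to a line, values as JSON. send_rows: Moves the arm, as the interface text tells. Its arguments: {"type":"object","properties":{"plan":{"type":"string"},"grip_force":{"type":"number"}},"required":["plan"]}

```bash
mkdir -p pics; ls
cat > h.py <<'E'
import numpy as np,cv2
from workcell import observe,imaging,bot
from scipy.spatial.transform import Rotation as R
def rot(o):
    o=np.array(o,float)
    if o.shape==(3,3): return o
    return R.from_euler('xyz',o).as_matrix() if o.size==3 else R.from_quat(o).as_matrix()
def cam(f,s=None):
    if 'eye' in f: return np.array(f['eye']),rot(f['orientation'])
    T=np.eye(4);T[:3,:3]=rot(s['tool_rot']);T[:3,3]=s['position']
    C=T@np.array(f['tool_from_camera']);return C[:3,3],C[:3,:3]
def ray(c,px,z):
    e,Rm,K=c;d=Rm@np.array([(px[0]-K[2])/K[0],(px[1]-K[3])/K[1],1])
    return e+d*(z-e[2])/d[2]
def shot(name,fn):
    s=observe();f=imaging.grab_frame(name);e,Rm=cam(f,s)
    cv2.imwrite('pics/'+fn,f['color'][:,:,::-1])
    c=(e,Rm,(f['fx'],f['fy'],f['cx'],f['cy']));np.save('pics/'+fn+'.npy',np.array([*e,*Rm.ravel(),*c[2]]));return c
def load(fn):
    a=np.load('pics/'+fn+'.npy');return a[:3],a[3:12].reshape(3,3),a[12:]
def proj(c,p):
    q=c[1].T@(np.array(p)-c[0]);return q[0]/q[2]*c[2][0]+c[2][2],q[1]/q[2]*c[2][1]+c[2][3]
E
python3 - <<'E'
from h import *
s=observe();print(s,bot.tcp_to_grasp)
for n in ('scene','side'):
    c=shot(n,n+'1.png');print(n,c)
E
```

```text
pics
{'clock': 0.0, 'qpos': array([ 1.0328017 ,  0.52203163, -0.03628461,  1.59999988,  0.02119865,
        1.02109331, -0.11279676]), 'qd': array([ 7.07932476e-04, -2.16363211e-04,  1.65278354e-05, -3.29986591e-04,
       -8.77543353e-05,  1.91536689e-04,  1.00810044e-03]), 'joint_efforts': array([-1.54556139e-03, -9.27103615e+01,  1.97929166e+00, -3.69936132e+01,
        1.78805483e-02,  8.16103391e-03, -4.76094692e-05]), 'position': array([ 0.28161847, -0.5575819 ,  0.23071815]), 'tool_rot': array([-3.14044976e+00,  1.01805566e-04,  4.67749994e-01]), 'force': array([ 0.31643527, -0.45611338,  0.23643121]), 'moment': array([-0.02654394,  0.01019734, -0.02697614]), 'finger_force': 0.0, 'grip_width': 0.08533342308752141} 0.0187
scene (array([1.43656844, 0.07528006, 1.26654992]), array([[-0.08297144,  0.82611723, -0.55735632],
       [ 0.99647844,  0.06198413, -0.05646854],
       [-0.01210239, -0.56007883, -0.82835091]]), (520.9410107565739, 520.9410107565739, 323.0869401627056, 246.79667752257237))
side (array([ 0.55788083, -1.22017361,  1.02375062]), array([[ 0.99690696, -0.0587182 ,  0.05223684],
       [-0.07712768, -0.60330409,  0.79377295],
       [-0.01509422, -0.79534668, -0.60596685]]), (520.9456223886874, 520.9456223886874, 326.36769653070985, 234.35431966918514))
```

View pics/scene1.png

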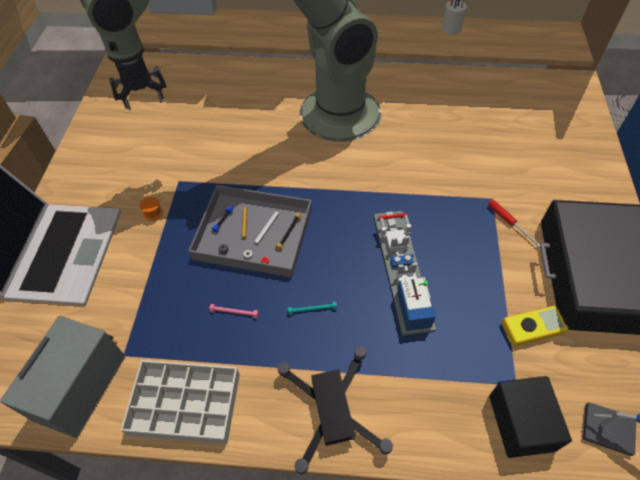

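View pics/side1.png

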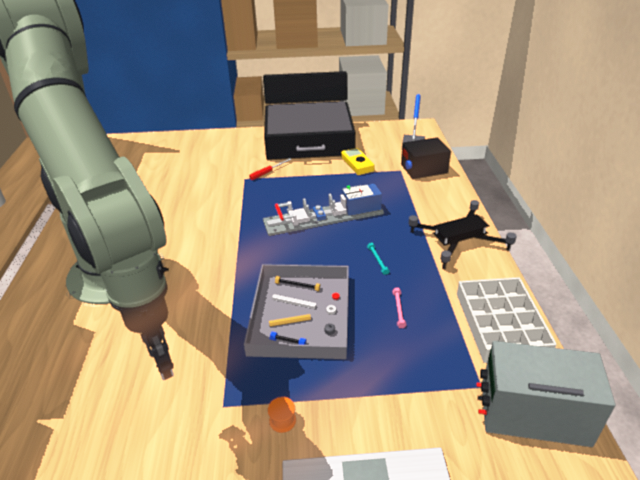

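The strut (black with brass ends) runs from about (297,217) to (281,247) in scene. The tester is at (380–435, 210–330), bar at about (393,216). I'll enlarge both.

Run:
```python
from h import *
a=cv2.imread('pics/scene1.png')
A=cv2.resize(a[205:265,255:315],None,fx=6,fy=6,interpolation=cv2.INTER_CUBIC)
B=cv2.resize(a[205:335,370:440],None,fx=4.6,fy=4.6,interpolation=cv2.INTER_CUBIC)
o=np.zeros((600,700,3),np.uint8);o[:360,:360]=A;o[:B.shape[0],370:370+B.shape[1]]=B[:,:330]
cv2.imwrite('pics/c1.png',o)
```

```text
(no output)
```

View pics/c1.png

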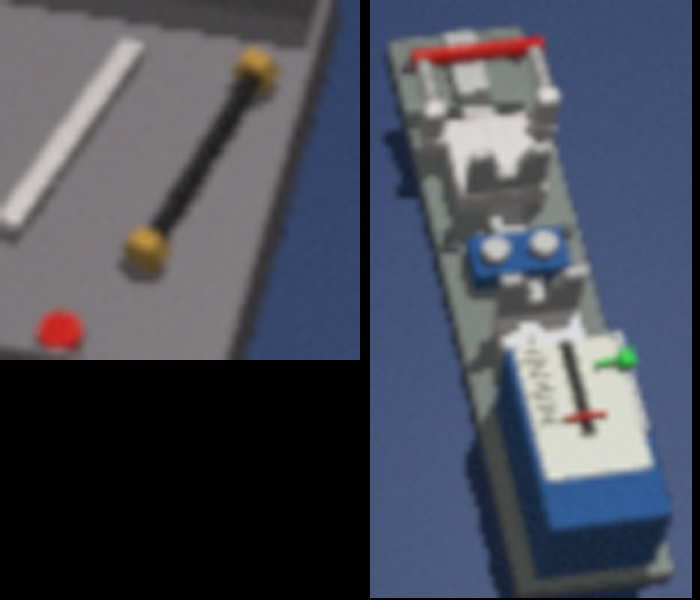

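Run:
```python
from h import *
c=load('scene1.png')
A=lambda x,y:(255+x/6-.4,205+y/6-.4)
B=lambda x,y:(370+(x-370)/4.6-.4,205+y/4.6-.4)
e1=ray(c,A(257,70),.014);e2=ray(c,A(147,248),.014)
print('strut',e1,e2,(e1+e2)/2,np.linalg.norm(e1-e2),np.degrees(np.arctan2(*(e2-e1)[[1,0]])))
b1=ray(c,B(413,56),.057);b2=ray(c,B(545,43),.057);print('bar',b1,b2,(b1+b2)/2,np.linalg.norm(b1-b2))
p=[ray(c,B(*q),.08) for q in [(512,348),(622,335),(652,465),(550,480)]];print('plate',p)
base=[ray(c,B(*q),.012) for q in [(388,42),(520,28),(672,572)]];print('base',base)
n=ray(c,B(585,416),.082);f=ray(c,B(600,364),.082);print('needle',n,'flag',f)
```

```text
strut [ 0.48851029 -0.09673982  0.014     ] [ 0.60034437 -0.13799179  0.014     ] [ 0.54442733 -0.1173658   0.014     ] 0.11919977869413116 -20.24738215295019
bar [0.50538356 0.14629077 0.057     ] [0.48883323 0.22950379 0.057     ] [0.49710839 0.18789728 0.057     ] 0.08484291228536715
plate [array([0.72880818, 0.2061568 , 0.08      ]), array([0.71538332, 0.26891598, 0.08      ]), array([0.79810404, 0.28331974, 0.08      ]), array([0.8117424 , 0.22704268, 0.08      ])]
base [array([0.46034743, 0.13224923, 0.012     ]), array([0.4422366 , 0.21888005, 0.012     ]), array([0.82934854, 0.30436117, 0.012     ])]
needle [0.77110014 0.24664089 0.082     ] flag [0.73675843 0.25567806 0.082     ]
```

```bash
cat >> h.py <<'E'
def rel(p,yaw):
    "shift and turn (deg) from the present pose to p, tool down, yaw in deg"
    s=observe();R0=R.from_euler('xyz',s['tool_rot'])
    d=R0.inv().apply(np.array(p)-s['position'])
    r=(R0.inv()*R.from_euler('xyz',[np.pi,0,np.radians(yaw)])).as_rotvec(degrees=True)
    print('shift',d.round(4),'turn',r.round(2),'clock',round(s['clock'],2))
E
python3 -c "
from h import *
rel((.544,-.117,.20),-20.2)"
```

```text
shift [ 0.4328 -0.275   0.031 ] turn [-5.0e-02  3.0e-02  4.7e+01] clock 0.1
```

Emit:
send_rows(
  plan="0.04 -0.026 0 0 0 5 0.085; 0.08 -0.051 0 0 0 10 0.085; 0.12 -0.077 0 0 0 15 0.085; 0.16 -0.102 0 0 0 20 0.085; 0.2 -0.127 0 0 0 25 0.085; 0.233 -0.148 0 0 0 30 0.085; 0.266 -0.169 0 0 0 35 0.085; 0.3 -0.19 0 0 0 40 0.085; 0.333 -0.211 0 0 0 44 0.085; 0.366 -0.232 0 0 0 47 0.085",
)

```text
clock: 0.93
position: [0.4959, -0.1981, 0.2313]
tool_rot: [3.142, 0.0, -0.356]
force: [0.5, -0.9, 0.5]
grip_width: 0.085
finger_force: 0.0
```

```bash
python3 -c "
from h import *
rel((.544,-.117,.20),-20.2)"
```

```text
shift [ 0.0168 -0.0928  0.0313] turn [ 0.    0.01 -0.22] clock 0.93
```

Emit:
send_rows(
  plan="0.008 -0.03 0.01 0 0 0 0.085; 0.012 -0.06 0.02 0 0 0 0.085; 0.017 -0.085 0.03 0 0 0 0.085; 0.017 -0.093 0.031 0 0 0 0.085; 0.017 -0.093 0.031 0 0 0 0.085; 0.017 -0.093 0.031 0 0 0 0.085",
)

```text
clock: 1.43
position: [0.5431, -0.1191, 0.2002]
tool_rot: [3.141, 0.0, -0.352]
force: [0.0, -0.7, -0.6]
grip_width: 0.085
finger_force: 0.0
```

```bash
python3 -c "
from h import *
rel((.544,-.117,.20),-20.2)
c=shot('wrist','w1.png');print(c)"
```

```text
shift [ 0.0001 -0.0023  0.0002] turn [0.03 0.03 0.01] clock 1.43
(array([ 0.60817365, -0.14263408,  0.34432434]), array([[-3.44300792e-01, -9.02804355e-01, -2.57684422e-01],
       [-9.38859245e-01,  3.30923075e-01,  9.50433438e-02],
       [-5.31823393e-04,  2.74652901e-01, -9.61543291e-01]]), (338.0393168454638, 338.0393168454638, 320.01170873076666, 241.03925540666322))
```

View pics/w1.png

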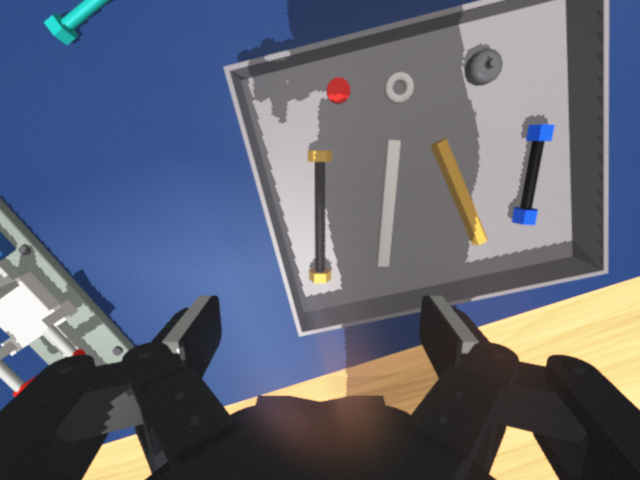

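Strut tube from (319.5,161) to (320,271); the hex ends' outer faces are at about (319,150) and (320,283).

Run:
```python
from h import *
c=load('w1.png')
a=ray(c,(320,161),.016);b=ray(c,(320.3,271),.016)
m=(a+b)/2;print(a,b,m,np.linalg.norm(a-b),np.degrees(np.arctan2(*(a-b)[[1,0]])))
```

```text
[ 0.5941298 -0.1372861  0.016    ] [ 0.48976596 -0.09934356  0.016     ] [ 0.54194788 -0.11831483  0.016     ] 0.11104705755292783 -19.979254047821442
```

```bash
python3 -c "
from h import *
rel((.5425,-.118,.008),-20.0)"
```

```text
shift [-0.0011 -0.0017  0.1925] turn [ 0.04  0.   -0.26] clock 1.48
```

Emit:
send_rows(
  plan="-0.001 -0.0017 0.02 0 0 -0.2 0.04; -0.001 -0.0017 0.045 0 0 -0.2 0.04; -0.001 -0.0017 0.07 0 0 -0.2 0.04; -0.001 -0.0017 0.095 0 0 -0.2 0.04; -0.001 -0.0017 0.12 0 0 -0.2 0.04; -0.001 -0.0017 0.14 0 0 -0.2 0.04; -0.001 -0.0017 0.16 0 0 -0.2 0.04; -0.001 -0.0017 0.175 0 0 -0.2 0.04; -0.001 -0.0017 0.18 0 0 -0.2 0.04; -0.001 -0.0017 0.18 0 0 -0.2 0.04",
  grip_force=40,
)

```text
clock: 2.32
position: [0.5423, -0.1179, 0.0197]
tool_rot: [3.141, 0.001, -0.351]
force: [-1.0, 0.8, 0.6]
grip_width: 0.04
finger_force: 0.0
```

```bash
python3 -c "
from h import *
rel((.5425,-.118,.008),-20.0);c=shot('wrist','w2.png')
print(proj(c,(.5425,-.118,.014)))"
```

```text
shift [ 0.0003 -0.      0.0117] turn [ 0.04  0.07 -0.09] clock 2.32
(np.float64(320.78622249729017), np.float64(293.18355100864244))
```

View pics/w2.png

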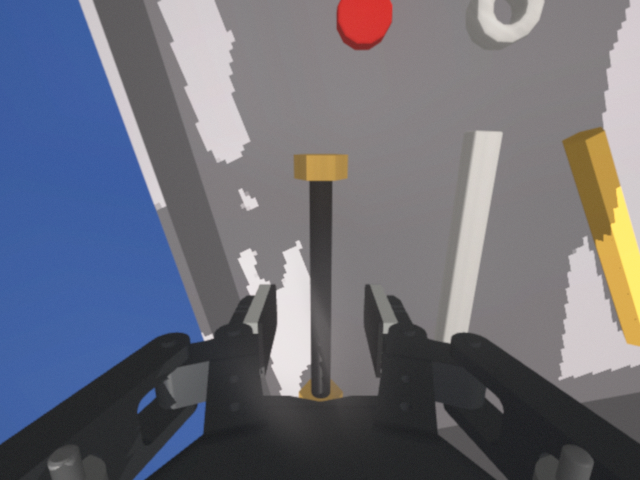

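The tube at column 320 lies midway between the pads (265–375), clear of wall and neighbours. Next: descend and grip.

Emit:
send_rows(
  plan="0 0 0.006 0 0 0 0.04; 0 0 0.0115 0 0 0 0.04; 0 0 0.0115 0 0 0 0.04; 0 0 0.0115 0 0 0 0; 0 0 0.0115 0 0 0 0; 0 0 0.0115 0 0 0 0; 0 0 0.0115 0 0 0 0; 0 0 0.0115 0 0 0 0; 0 0 0.0115 0 0 0 0; 0 0 0.0115 0 0 0 0",
  grip_force=40,
)

```text
clock: 3.2
position: [0.5432, -0.1167, 0.0091]
tool_rot: [-3.142, -0.0, -0.349]
force: [-1.7, 0.4, 5.4]
grip_width: 0.0076
finger_force: 39.2
```

Emit:
send_rows(
  plan="0 0 -0.02 0 0 0 0; 0 0 -0.045 0 0 0 0; 0 0 -0.07 0 0 0 0; 0 0 -0.1 0 0 0 0; 0 0 -0.13 0 0 0 0; 0 0 -0.16 0 0 0 0; 0 0 -0.18 0 0 0 0; 0 0 -0.192 0 0 0 0; 0 0 -0.192 0 0 0 0",
)

```text
clock: 3.95
position: [0.5441, -0.1169, 0.2034]
tool_rot: [-3.141, -0.004, -0.349]
force: [0.2, 0.7, -0.5]
grip_width: 0.0084
finger_force: 39.2
```

```bash
python3 -c "
from h import *
rel((.629,.217,.20),12.4)"
```

```text
shift [-0.0345 -0.3428  0.0036] turn [ 1.000e-02 -2.300e-01 -3.241e+01] clock 3.95
```

Emit:
send_rows(
  plan="-0.003 -0.03 0 0 0 -4 0; -0.007 -0.066 0 0 0 -8 0; -0.01 -0.102 0 0 0 -12 0; -0.014 -0.138 0 0 0 -16 0; -0.018 -0.174 0 0 0 -20 0; -0.021 -0.21 0 0 0 -24 0; -0.025 -0.246 0 0 0 -28 0; -0.028 -0.282 0.002 0 0 -31 0; -0.032 -0.315 0.003 0 0 -32.4 0; -0.0345 -0.343 0.0036 0 0 -32.4 0",
)

```text
clock: 4.78
position: [0.6275, 0.2201, 0.1958]
tool_rot: [-3.141, 0.001, 0.22]
force: [1.2, 0.1, -1.0]
grip_width: 0.0075
finger_force: 39.3
```

Emit:
send_rows(
  plan="0 0 0 0 0 0 0; 0 0 0 0 0 0 0; 0 0 0 0 0 0 0; 0 0 0 0 0 0 0",
)

```text
clock: 5.12
position: [0.6279, 0.216, 0.1968]
tool_rot: [3.141, 0.001, 0.215]
force: [-0.7, -1.3, 0.1]
grip_width: 0.0079
finger_force: 39.3
```

```bash
python3 -c "
from h import *
rel((.629,.217,.20),12.4);c=shot('wrist','w3.png')
print(proj(c,(.629,.217,.055)))"
```

```text
shift [ 0.0013 -0.0007 -0.0032] turn [ 0.04  0.04 -0.08] clock 5.12
(np.float64(319.7914349041677), np.float64(226.21808695924315))
```

View pics/w3.png

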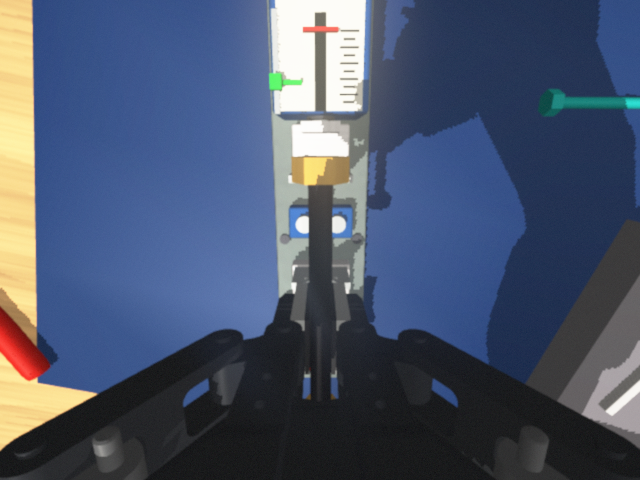

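The strut lies along the slot centreline (col 320), needle at (320,30), flag blade at (295,82). I'll check the x position against the fork edges.

Run:
```python
from h import *
c=load('w3.png');y=np.radians(12.4);u=np.array([np.cos(y),np.sin(y),0]);o=np.array([.629,.217,0]);v=np.array([-u[1],u[0],0])
for n,px,z in [('needle',(320,30),.082),('flag',(295,82),.082),('slotnear',(320.5,110),.080),('baseL',(276,200),.012),('baseR',(366,200),.012),('hsgfrontL',(271,113),.078),('hsgfrontR',(371,117),.078)]:
    p=ray(c,px,z)-o;print(n,(p@u*1e3).round(1),(p@v*1e3).round(1))
for x in (-48,-42,42,48): print(x,proj(c,o+u*x/1e3+v*.02+[0,0,.073]),proj(c,o+u*x/1e3-v*.02+[0,0,.073]))
for x in (-65,-55,55,65):
  q=np.array(observe()['position']);print(x,proj(c,q+u*x/1e3+[0,0,.006]))
shot('side','side2.png')
a=cv2.imread('pics/side2.png');cv2.imwrite('pics/c2.png',cv2.resize(a[150:250,250:395],None,fx=5.5,fy=5.5,interpolation=cv2.INTER_CUBIC))
```

```text
needle 142.7 -0.3
flag 110.4 17.3
slotnear 92.2 -0.6
baseL 16.1 42.8
baseR 16.1 -45.2
hsgfrontL 90.4 35.5
hsgfrontR 87.6 -37.6
-48 (np.float64(296.45732548204074), np.float64(285.68825462086147)) (np.float64(343.17097955653156), np.float64(285.6689461981681))
-42 (np.float64(296.31908738205607), np.float64(279.1669615658254)) (np.float64(343.29989784578055), np.float64(279.14730832118886))
42 (np.float64(294.2032843809775), np.float64(179.35532195060813)) (np.float64(345.273063075511), np.float64(179.33005838161438))
48 (np.float64(294.0379746967123), np.float64(171.55694439732608)) (np.float64(345.4272288560999), np.float64(171.53121618568292))
-65 (np.float64(321.09535606680936), np.float64(423.3695735228415))
-55 (np.float64(321.1030250106909), np.float64(406.8686548348876))
55 (np.float64(321.207726462346), np.float64(181.58729054737475))
65 (np.float64(321.219587195551), np.float64(156.0670889109015))
```

View pics/c2.png

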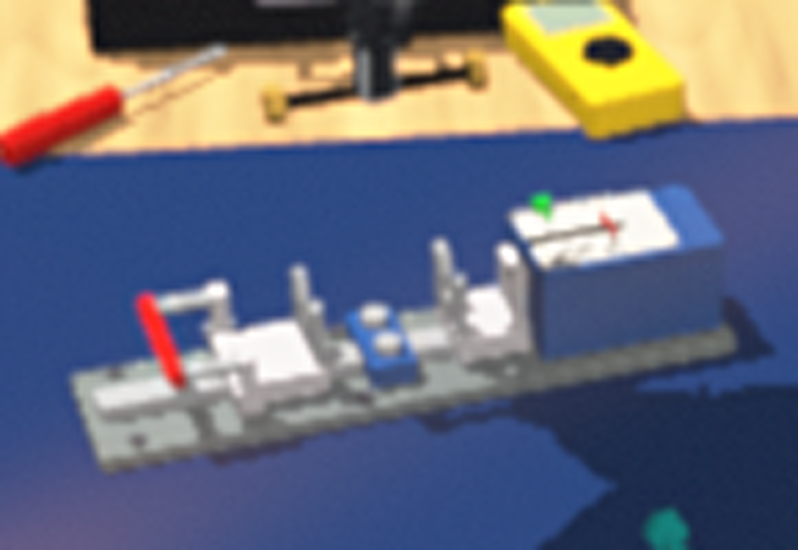

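Run:
```python
from h import *
c=load('side2.png');y=np.radians(12.4);u=np.array([np.cos(y),np.sin(y),0]);o=np.array([.629,.217,0]);v=np.array([-u[1],u[0],0])
for n,q,z in [('pf',(300,268),.073),('gf',(440,241),.073),('pn',(318,306),.073),('gn',(460,277),.073),('barfar',(147,300),.055),('barnear',(180,382),.055),('needle',(610,225),.082),('hsgfront far',(508,214),.078),('hsgfrontnear',(533,268),.078),('base-x near',(103,468),.006),('base -x far',(72,376),.012),('flag',(540,213),.085)]:
    p=ray(c,(250+q[0]/5.5-.4,150+q[1]/5.5-.4),z)-o;print(n,(p@u*1e3).round(1),(p@v*1e3).round(1))
```

```text
pf -43.7 21.8
gf 45.4 24.1
pn -44.0 -21.0
gn 45.1 -17.5
barfar -134.5 43.4
barnear -134.7 -46.2
needle 145.0 -4.4
hsgfront far 91.9 32.9
hsgfrontnear 87.3 -29.1
base-x near -185.0 -49.0
base -x far -185.3 40.0
flag 107.3 17.3
```

```bash
python3 -c "
from h import *
rel((.630,.2172,.0515),12.4)"
```

```text
shift [ 0.0021 -0.0006  0.1457] turn [ 0.02  0.   -0.08] clock 5.22
```

Emit:
send_rows(
  plan="0.002 -0.0005 0.015 0 0 0 0; 0.002 -0.0005 0.035 0 0 0 0; 0.002 -0.0005 0.055 0 0 0 0; 0.002 -0.0005 0.075 0 0 0 0; 0.002 -0.0005 0.095 0 0 0 0; 0.002 -0.0005 0.108 0 0 0 0; 0.002 -0.0005 0.114 0 0 0 0; 0.002 -0.0005 0.114 0 0 0 0",
)

```text
clock: 5.88
position: [0.6294, 0.2178, 0.0822]
tool_rot: [3.141, 0.002, 0.216]
force: [-0.2, -1.0, -0.9]
grip_width: 0.0077
finger_force: 39.3
```

```bash
python3 -c "
from h import *
rel((.630,.2172,.0515),12.4);print(observe()['force'])"
```

```text
shift [0.0005 0.0007 0.0307] turn [ 0.02  0.09 -0.02] clock 5.88
[-0.23085027 -1.04957722 -0.94742733]
```

Emit:
send_rows(
  plan="0.0005 0.0005 0.008 0 0 0 0; 0.0005 0.0005 0.016 0 0 0 0; 0.0005 0.0005 0.022 0 0 0 0; 0.0005 0.0005 0.026 0 0 0 0; 0.0005 0.0005 0.0295 0 0 0 0; 0.0005 0.0005 0.0295 0 0 0 0; 0.0005 0.0005 0.0295 0 0 0 0",
)

```text
clock: 6.47
position: [0.6304, 0.2178, 0.0537]
tool_rot: [3.141, 0.0, 0.216]
force: [0.0, -1.1, -0.3]
grip_width: 0.0078
finger_force: 39.2
```

Run:
```python
from h import *
s=observe();print(s['force'],s['position'])
shot('wrist','w4.png');shot('side','side3.png')
a=cv2.imread('pics/w4.png')[0:480,160:480];b=cv2.resize(cv2.imread('pics/side3.png')[165:235,260:380],None,fx=3.9,fy=3.9,interpolation=cv2.INTER_CUBIC)
o=np.zeros((480,792,3),np.uint8);o[:,:320]=a;o[:b.shape[0],322:322+b.shape[1]]=b[:,:470];cv2.imwrite('pics/c3.png',o)
```

```text
[ 0.04911232 -1.05340542 -0.33118581] [0.63038407 0.21775089 0.0536515 ]
```

View pics/c3.png

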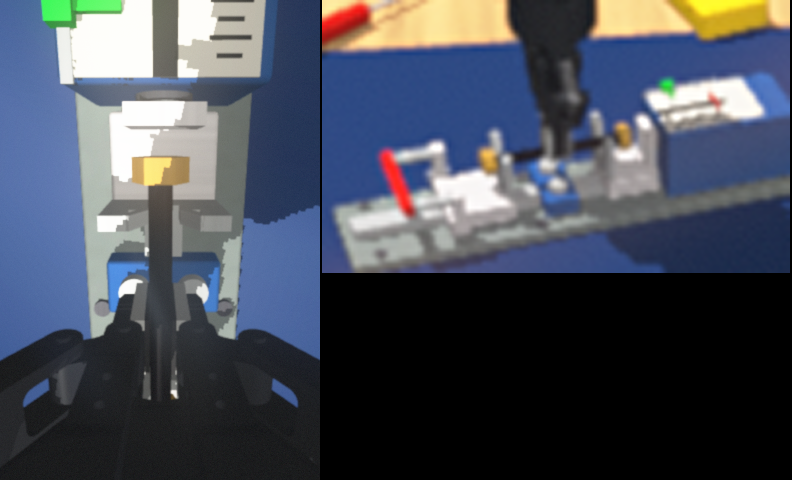

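The tube sits in both slots, with both brass ends outside the forks. Lower the last few mm and release.

Emit:
send_rows(
  plan="0 0 0.002 0 0 0 0; 0 0 0.003 0 0 0 0; 0 0 0.003 0 0 0 0; 0 0 0.003 0 0 0 0.03; 0 0 0.003 0 0 0 0.05; 0 0 0.003 0 0 0 0.05; 0 0 0.003 0 0 0 0.05; 0 0 0.003 0 0 0 0.05",
)

```text
clock: 7.23
position: [0.6304, 0.2181, 0.0508]
tool_rot: [-3.141, -0.0, 0.217]
force: [0.0, -0.7, 0.3]
grip_width: 0.0501
finger_force: 0.0
```

Emit:
send_rows(
  plan="0 0 -0.01 0 0 0 0.05; 0 0 -0.03 0 0 0 0.05; 0 0 -0.055 0 0 0 0.05; 0 0 -0.08 0 0 0 0.05; 0 0 -0.1 0 0 0 0.05; -0.03 0 -0.1 0 0 0 0.05; -0.06 0 -0.1 0 0 0 0.05; -0.08 0 -0.1 0 0 0 0.05; -0.08 0 -0.1 0 0 0 0.05; -0.08 0 -0.1 0 0 0 0.05",
)

```text
clock: 8.07
position: [0.5521, 0.2008, 0.1519]
tool_rot: [-3.141, -0.001, 0.217]
force: [1.8, 0.5, -0.2]
grip_width: 0.0499
finger_force: 0.0
```

Run:
```python
from h import *
y=np.radians(12.4);u=np.array([np.cos(y),np.sin(y),0]);o=np.array([.6295,.2172,0])
rel(o-u*.135+[0,0,.046],12.4)
c=shot('wrist','w5.png')
for x,z in ((-135,55),(-45,73),(45,73),(0,55)):print(x,proj(c,o+u*x/1e3+[0,0,z/1e3]))
```

```text
shift [-0.056   0.0006  0.1059] turn [-0.01 -0.06  0.02] clock 8.07
-135 (np.float64(321.50949480977), np.float64(310.41795410561053))
-45 (np.float64(321.92725133751406), np.float64(200.23728183168254))
45 (np.float64(322.34701147605915), np.float64(48.669457175671624))
0 (np.float64(321.9908626739363), np.float64(130.0791720990954))
```

View pics/w5.png

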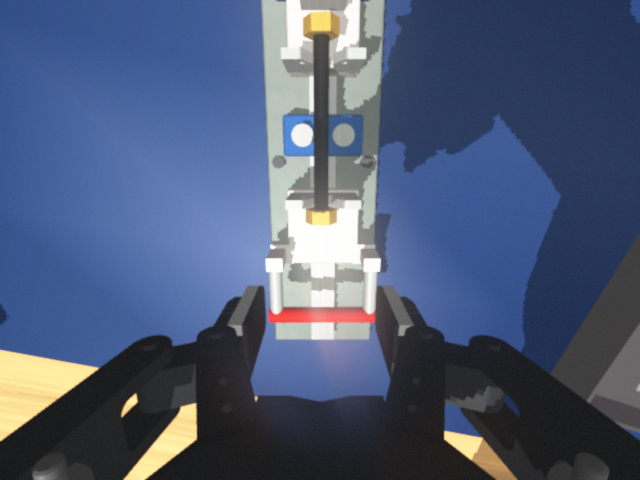

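The strut is seated (fittings at (321,25) and (321,216), outside the forks) and released; the bar is at (321,316). Next I straddle the bar with a 90° turn.

Run:
```python
from h import *
y=np.radians(12.4);u=np.array([np.cos(y),np.sin(y),0]);o=np.array([.6295,.2172,0]);v=np.array([-u[1],u[0],0])
print(observe()['qpos'].round(2))
c=load('w5.png')
for q in ((321,310),(321,321),(321,315.5)):
  p=ray(c,q,.058)-o;print(p@u,p@v)
rel(o-u*.136+[0,0,.12],12.4-90)
rel(o-u*.136+[0,0,.12],12.4+90)
```

```text
[-0.34  0.56 -0.16  1.77  0.12  0.82 -1.91]
-0.13308612294888175 0.00041048709061614487
-0.14260932707399795 0.0003913646453685718
-0.1378243150913889 0.000400972874746466
shift [-0.0577  0.0006  0.0316] turn [-8.000e-02 -5.000e-02  9.001e+01] clock 8.12
shift [-0.0577  0.0006  0.0316] turn [ 5.000e-02 -8.000e-02 -8.999e+01] clock 8.12
```

Emit:
send_rows(
  plan="-0.01 0 0 0 0 -7 0.05; -0.02 0 0 0 0 -14 0.05; -0.03 0 0 0 0 -21 0.05; -0.04 0 0 0 0 -28 0.05; -0.05 0 0 0 0 -35 0.028; -0.057 0 0 0 0 -42 0.028; -0.058 0 0 0 0 -49 0.028; -0.058 0 0 0 0 -56 0.028; -0.058 0 0 0 0 -63 0.028; -0.058 0 0 0 0 -70 0.028",
)

```text
clock: 8.95
position: [0.4966, 0.1885, 0.1509]
tool_rot: [3.141, -0.001, 1.443]
force: [-0.7, -0.1, 0.5]
grip_width: 0.0279
finger_force: 0.0
```

Emit:
send_rows(
  plan="0 0 0.01 0 0 -7 0.028; 0 0 0.02 0 0 -14 0.028; 0 0 0.03 0 0 -20 0.028; 0 0 0.03 0 0 -20 0.028; 0 0 0.03 0 0 -20 0.028; 0 0 0.03 0 0 -20 0.028",
)

```text
clock: 9.45
position: [0.4962, 0.1885, 0.1212]
tool_rot: [3.141, -0.0, 1.783]
force: [0.3, 0.6, 0.4]
grip_width: 0.0281
finger_force: 0.0
```

Run:
```python
from h import *
y=np.radians(12.4);u=np.array([np.cos(y),np.sin(y),0]);o=np.array([.6295,.2172,0]);v=np.array([-u[1],u[0],0])
rel(o-u*.136+[0,0,.040],102.4)
c=shot('wrist','w6.png')
for x in (-130,-136,-142): print(proj(c,o+u*x/1e3+[0,0,.055]))
a=cv2.imread('pics/w6.png')
hsv=cv2.cvtColor(a,cv2.COLOR_BGR2HSV);m=((hsv[...,0]<6)|(hsv[...,0]>174))&(hsv[...,1]>150)&(hsv[...,2]>90)
m[:, :200]=0;ys,xs=np.nonzero(m[:,:460]);print(len(xs),xs.min(),xs.max(),ys.min(),ys.max(),xs.mean())
cv2.imwrite('pics/c4.png',a)
```

```text
shift [-0.0006  0.0003  0.0812] turn [ 0.03 -0.02 -0.25] clock 9.45
(np.float64(329.66901165799885), np.float64(256.8441548901311))
(np.float64(320.5176560087926), np.float64(256.8774694982714))
(np.float64(311.36619808706087), np.float64(256.9107844787248))
1362 309 325 195 316 316.53083700440527
```

View pics/c4.png

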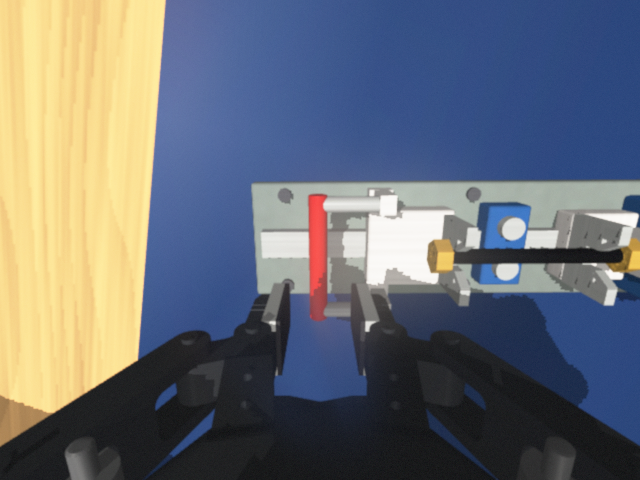

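Emit:
send_rows(
  plan="0 -0.0018 0.01 0 0 0 0.028; 0 -0.0018 0.025 0 0 0 0.028; 0 -0.0018 0.04 0 0 0 0.028; 0 -0.0018 0.055 0 0 0 0.028; 0 -0.0018 0.068 0 0 0 0.028; 0 -0.0018 0.076 0 0 0 0.028; 0 -0.0018 0.08 0 0 0 0.028; 0 -0.0018 0.08 0 0 0 0.028",
)

```text
clock: 10.17
position: [0.4935, 0.188, 0.0401]
tool_rot: [-3.141, 0.0, 1.787]
force: [0.2, -0.3, -0.4]
grip_width: 0.0279
finger_force: 0.0
```

Emit:
send_rows(
  plan="0 0 0 0 0 0 0; 0 0 0 0 0 0 0; 0 0 0 0 0 0 0; 0 0 0 0 0 0 0; 0 0 0 0 0 0 0; 0 0 0 0 0 0 0",
  grip_force=60,
)

```text
clock: 10.67
position: [0.4945, 0.1882, 0.0413]
tool_rot: [3.14, -0.0, 1.787]
force: [1.2, 0.8, 6.3]
grip_width: 0.0099
finger_force: 59.3
```

```bash
cat >> h.py <<'E'
def needle(k):
    "needle and flag along the pull line, mm from the seat, by both fixed cameras"
    y=np.radians(12.4);u=np.array([np.cos(y),np.sin(y),0]);o=np.array([.6295,.2172,0]);v=np.array([-u[1],u[0],0])
    s=observe();print('tcp u',round((s['position']-o)@u*1e3,1),'force u',round(s['force']@u,1),'clock',round(s['clock'],2),s['grip_width'].round(4))
    for n in ('scene','side'):
        f=imaging.grab_frame(n);c=(*cam(f),(f['fx'],f['fy'],f['cx'],f['cy']));im=f['color']
        P=np.array([proj(c,o+u*a+v*b+[0,0,.082]) for a in (.09,.165) for b in (-.03,.035)]);x0,y0=np.floor(P.min(0)).astype(int);x1,y1=np.ceil(P.max(0)).astype(int)
        g=im[y0:y1,x0:x1].astype(float);r=g[...,0]-g[...,1:].max(-1);gr=g[...,1]-g[...,[0,2]].max(-1)
        for nm,w in (('needle',r),('flag',gr)):
            w=np.clip(w-25,0,None);Y,X=np.mgrid[y0:y1,x0:x1];q=((X*w).sum()/w.sum(),(Y*w).sum()/w.sum());p=ray(c,q,.082)-o
            print(n,nm,np.round(q,1),'u',round(p@u*1e3,1),'v',round(p@v*1e3,1),int((w>0).sum()))
        cv2.imwrite(f'pics/{n}_{k}.png',cv2.resize(im[y0:y1,x0:x1,::-1],None,fx=10,fy=10,interpolation=cv2.INTER_CUBIC))
E
python3 -c "
from h import *
needle(0)"
```

```text
Traceback (most recent call last):
  File "h.py", line 32, in needle
    s=observe();print('tcp u',round((s['position']-o)@u*1e3,1),'force u',round(s['force']@u,1),'clock',round(s['clock'],2),s['grip_width'].round(4))
                                                                                                                           ^^^^^^^^^^^^^^^^^^^^^
AttributeError: 'float' object has no attribute 'round'
```

```bash
sed -i "s/s\['grip_width'\].round(4)/round(s['grip_width'],4)/" h.py; python3 -c "
from h import *
needle(0)"
```

```text
tcp u -138.1 force u 1.4 clock 10.67 0.0099
scene needle [416.4 294.9] u 144.3 v -1.4 22
scene flag [424.2 282.5] u 111.2 v 27.2 30
side needle [360.1 190.3] u 143.7 v -2.5 11
side flag [348.1 186.8] u 112.5 v 30.2 13
```

Run:
```python
from h import *
a=cv2.imread('pics/w3.png')[:,:,::-1].astype(float);c=load('w3.png')
y=np.radians(12.4);u=np.array([np.cos(y),np.sin(y),0]);o=np.array([.6295,.2172,0])
def cen(w,x0,x1,y0,y1):
    w=np.clip(w[y0:y1,x0:x1]-25,0,None);Y,X=np.mgrid[y0:y1,x0:x1];return (X*w).sum()/w.sum(),(Y*w).sum()/w.sum()
r=a[...,0]-a[...,1:].max(-1);g=a[...,1]-a[...,[0,2]].max(-1)
n=cen(r,300,345,20,40);f=cen(g,288,305,70,95)
for z in (.080,.082,.084,.086):print(z,n,f,(ray(c,n,.082)-o)@u,(ray(c,f,z)-o)@u)
cv2.imwrite('pics/c5.png',cv2.resize(cv2.imread('pics/w3.png')[5:120,260:380],None,fx=5,fy=5,interpolation=cv2.INTER_CUBIC))
```

```text
0.08 (np.float64(320.16531284302965), np.float64(28.704665203073546)) (np.float64(294.24201807228917), np.float64(81.92349397590361)) 0.14290012465905216 0.11028733865579404
0.082 (np.float64(320.16531284302965), np.float64(28.704665203073546)) (np.float64(294.24201807228917), np.float64(81.92349397590361)) 0.14290012465905216 0.10996031901298399
0.084 (np.float64(320.16531284302965), np.float64(28.704665203073546)) (np.float64(294.24201807228917), np.float64(81.92349397590361)) 0.14290012465905216 0.10963329937017396
0.086 (np.float64(320.16531284302965), np.float64(28.704665203073546)) (np.float64(294.24201807228917), np.float64(81.92349397590361)) 0.14290012465905216 0.10930627972736393
```

Emit:
send_rows(
  plan="0 -0.002 0 0 0 0 0; 0 -0.004 0 0 0 0 0; 0 -0.006 0 0 0 0 0; 0 -0.009 0 0 0 0 0; 0 -0.012 0 0 0 0 0; 0 -0.015 0 0 0 0 0; 0 -0.018 0 0 0 0 0; 0 -0.021 0 0 0 0 0; 0 -0.024 0 0 0 0 0; 0 -0.024 0 0 0 0 0",
)

```text
clock: 11.6
position: [0.4715, 0.1831, 0.0414]
tool_rot: [3.139, -0.001, 1.787]
force: [8.8, 1.2, -0.6]
grip_width: 0.0098
finger_force: 59.0
```

```bash
python3 -c "
from h import *
needle(1)"
```

```text
tcp u -161.6 force u 8.9 clock 11.6 0.0098
scene needle [415.6 291.5] u 134.2 v -1.2 19
scene flag [424.2 282.5] u 111.2 v 27.2 30
side needle [357.4 190.8] u 133.8 v -2.9 11
side flag [348.1 186.9] u 112.5 v 30.2 13
```

Emit:
send_rows(
  plan="0 -0.002 0 0 0 0 0; 0 -0.004 0 0 0 0 0; 0 -0.006 0 0 0 0 0; 0 -0.009 0 0 0 0 0; 0 -0.012 0 0 0 0 0; 0 -0.015 0 0 0 0 0; 0 -0.017 0 0 0 0 0; 0 -0.019 0 0 0 0 0; 0 -0.019 0 0 0 0 0; 0 -0.019 0 0 0 0 0",
)

```text
clock: 12.53
position: [0.454, 0.1793, 0.0414]
tool_rot: [3.137, -0.001, 1.787]
force: [14.1, 2.3, -2.9]
grip_width: 0.0098
finger_force: 58.7
```

```bash
python3 -c "
from h import *
needle(2)
a=cv2.imread('pics/scene_2.png');b=cv2.imread('pics/side_2.png');print(a.shape,b.shape)
h=max(a.shape[0],b.shape[0]);o=np.zeros((h,a.shape[1]+b.shape[1],3),np.uint8);o[:a.shape[0],:a.shape[1]]=a;o[:b.shape[0],a.shape[1]:]=b
cv2.imwrite('pics/c6.png',cv2.resize(o,None,fx=.85,fy=.85) if h>600 or o.shape[1]>800 else o)"
```

```text
tcp u -179.5 force u 14.3 clock 12.53 0.0098
scene needle [413.7 285.6] u 116.3 v -1.9 20
scene flag [424.2 282.5] u 111.1 v 27.4 30
side needle [352.2 191.6] u 115.8 v -2.3 11
side flag [348.1 186.8] u 112.5 v 30.2 14
(290, 330, 3) (150, 280, 3)
```

Emit:
send_rows(
  plan="0 -0.001 0 0 0 0 0; 0 -0.002 0 0 0 0 0; 0 -0.003 0 0 0 0 0; 0 -0.004 0 0 0 0 0; 0 -0.005 0 0 0 0 0; 0 -0.005 0 0 0 0 0; 0 -0.005 0 0 0 0 0; 0 -0.005 0 0 0 0 0; 0 -0.005 0 0 0 0 0; 0 -0.005 0 0 0 0 0",
)

```text
clock: 13.47
position: [0.4494, 0.1783, 0.0414]
tool_rot: [3.137, -0.001, 1.787]
force: [14.7, 2.3, -4.1]
grip_width: 0.0099
finger_force: 58.6
```

Run:
```python
from h import *
needle(3)
y=np.radians(12.4);u=np.array([np.cos(y),np.sin(y),0]);o=np.array([.6295,.2172,0]);v=np.array([-u[1],u[0],0])
f=imaging.grab_frame('scene');c=(*cam(f),(f['fx'],f['fy'],f['cx'],f['cy']));g=f['color'].astype(float)
# columns across the flag/needle: per-column centroid of green and red
for nm,w in (('g',g[...,1]-g[...,[0,2]].max(-1)),('r',g[...,0]-g[...,1:].max(-1))):
    w=np.clip(w-15,0,None)
    for x in range(408,432):
        k=w[275:300,x]
        if k.sum()>25:
            p=ray(c,(x,275+(np.arange(25)*k).sum()/k.sum()),.082)-o;print(nm,x,(p@u*1e3).round(1),(p@v*1e3).round(1),int(k.sum()))
```

```text
tcp u -184.3 force u 14.9 clock 13.47 0.0099
scene needle [413.5 284.1] u 111.8 v -1.5 20
scene flag [424.2 282.5] u 111.2 v 27.2 31
side needle [350.8 191.8] u 111.1 v -2.0 9
side flag [348.1 186.8] u 112.5 v 30.4 13
g 419 112.0 13.2 56
g 420 112.3 15.8 93
g 421 111.9 18.6 100
g 422 111.5 21.3 99
g 423 111.0 24.1 114
g 424 110.2 27.0 279
g 425 110.7 29.5 385
g 426 111.2 32.1 334
g 427 112.1 34.5 113
r 410 111.7 -10.7 86
r 411 112.0 -8.1 102
r 412 112.1 -5.5 108
r 413 111.6 -2.7 152
r 414 111.8 -0.1 155
r 415 111.8 2.6 114
r 416 111.6 5.3 93
r 417 111.5 8.0 87
```

Emit:
send_rows(
  plan="0 -0.0003 0 0 0 0 0; 0 -0.0003 0 0 0 0 0; 0 -0.0003 0 0 0 0 0; 0 -0.0003 0 0 0 0 0; 0 -0.0003 0 0 0 0 0; 0 -0.0003 0 0 0 0 0",
)

```text
clock: 14.12
position: [0.4491, 0.1782, 0.0414]
tool_rot: [3.137, -0.001, 1.786]
force: [15.1, 1.5, -4.0]
grip_width: 0.0099
finger_force: 58.6
```

```bash
python3 -c "
from h import *
needle(4);print(bot.job_done())"
```

```text
tcp u -184.6 force u 15.1 clock 14.12 0.0099
scene needle [413.6 284. ] u 111.6 v -1.1 21
scene flag [424.2 282.5] u 111.1 v 27.3 31
side needle [350.8 191.7] u 111.0 v -1.5 9
side flag [348.1 186.8] u 112.5 v 30.6 13
the job is handed in; nothing more can be done
None
```

The strut is seated in both forks and released, and the bar is drawn out and still gripped. By the camera readings the needle is about level with the green flag (within about 1 mm), with about 15 N on the bar; I handed the job in at 14 s.

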